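Roll the bending former onto the bend line and hold it down

ROBOT

A 6-joint arm with a two-finger parallel gripper is mounted at the origin on the work surface. World frame = base frame: x ahead of the robot, y to its left, z up, the work surface at z = 0. Lengths are in m, angles in rad, forces in N, time in s.
With the tool pointing down it reaches from about 0.325 to 0.75 m from the base axis. Payload 7.6 kg.
Tool frame: the origin (TCP) lies midway between the tips of the shut fingers; the grasp point (between the pads) lies 19 mm behind it; z points along the fingers, y is the line along which they close (so a half turn about z gives the same grasp; the last joint's range is limited). The gripper opens to 85 mm and grips with 20 to 120 N. Pads are 22 mm wide; open, the fingers measure 114 mm over their backs; the gripper's body (76 mm by 85 mm) begins 54 mm behind the grasp point. The pads swing forward as they close: fully open they stand 13 mm farther back than shut.
Start: joints at [1.093, 0.052, 1.401, -0, 1.689, -0.07], TCP at [0.208, 0.482, 0.193] pointing down, gripper open.
Joint ranges: [-2.9, 2.9], [-0.91, 2.17], [0.12, 2.37], [-1.06, 4.2], [0.26, 2.73], [-2.93, 2.93]. Speed limits (rad/s): [2.57, 2.57, 3.01, 3.14, 3.14, 3.14].

INTERFACE

Orientations are given as a unit quaternion [x, y, z, w].
In Python, from workcell import manip gives the robot as it stands.
- The arm moves only by the tool carry_out, never from a script. Its argument "moves" is a list of rows, each an object with "slide": the shift along the tool's x, y, z in cm, a list of three; "rotation": the turn, a rotation vector about the tool's x, y, z in degrees, a list of three; "fingers": the opening, from 0 (shut) to 1 (fully open). In form: [{"slide": [x, y, z], "rotation": [ax, ay, az], "fingers": fingers}, ...]. A call has exactly 5 rows; each row shifts and turns the commanded pose from where the row before left it, along the tool's axes as they then stand; what a row does not reach is not made up. A row lasts 1/8 s, in which the tool goes at most 62.5 mm and 10.7 degrees, less where a joint would pass 70% of its speed; a pose out of reach is approached as far as the arm can. A call is refused whole if a number of a shift passes 6.25 or a number of a turn 10.7, either way. A call with a gripper value outside its range is refused whole. The fingers move at their own pace and stop on an object; "force" is the grip in N (left out, the last holds). Time passes only in rows, so rows that do not move let the fingers close, or fill a call up. It gives the time, the measured TCP pose, the force, the opening and the grip force at its end, in the units of the state.
- manip.state(): the state, without advancing time (a new reading comes with each control period).
- manip.capture(name): name is "side" or "top"; returns a dict with "image" (384x512x3 uint8, red, green, blue), "z_map" (384x512 float32, m along the optical axis (not along the pixel's ray), 0 where there is no reading), "mtx" (3x3 intrinsics, pixels), "R" (3x3) and "t" (3): a world point X has camera coordinates R X + t. Camera axes: x right, y down, z forward; pixel columns grow to the right and rows downward; lengths in m; the calibration is good to about 2 mm. A picture is of the moment at which its call begins.
- manip.hand_in(): hands the job in; it is judged then, once.
The state is a dict: "time_s": time; "joint_pos": joint angles; "joint_velocities": joint speeds; "effort": joint torques, N m; "eef_pos": TCP position; "eef_rot": TCP orientation; "wrist_force": force on the tool from outside, world axes, zero at the start; "wrist_torque": the same for the moment, N m; "width": finger opening in m; "gripper_force": force on a finger pad.
Only numpy, scipy, OpenCV 4.12 (cv2) and the standard library are available. Lean on these libraries where they do the work, as an engineer would, in place of code of your own. Each camera call takes 0.05 s, during which the arm holds its last target. There are 200 camera calls.

TASK

The white plastic sheet is about to be bent over the round wooden former. Roll the former across the sheet with your fingertips, without gripping it or lifting it off the sheet, until it lies along the dark bend line with the line running out from under the middle of both its ends; then press down on top of it and finish while still holding it down there, firmly enough that it cannot roll away but not hard. Leave the tape roll, marker pen and screw tub where they are.

Things in the scene. Friction and masses are not known exactly. Their poses are not given: they have to be found in the camera images.
- dowel: the former: plain beech dowel, 35 mm thick, 180 mm long, about 125 g, lying on the sheet. Origin at its centre on its axis; x axis along it (either way round), y and z turn with it as it rolls (z up at the start). A fingertip set on top and moved sideways rolls it half as far as the tip goes; let go, it stops within a few mm. A push off-centre hardly turns it. 5 to 15 N hold it down.
- dowel_end_a (a point): centre of the dowel's end face at its +x end, on its axis, 90 mm from its centre
- dowel_end_b (a point): centre of the dowel's end face at its -x end, on its axis, 90 mm from its centre
- bend_line: the dark blue bend line drawn on the white sheet, 240 mm long and 2.5 mm wide, flat (nothing to bump against). Origin at its middle, on the top face of the sheet (6 mm above the work surface); x axis along the line, z up. The dowel starts 85 to 140 mm to one side of it, lying within 2 degrees of parallel to it
- sheet: stiff white plastic sheet, 260 mm (x) by 400 mm (y) by 3 mm, held down with masking tape: it does not move. Origin under its centre, 3 mm above the work surface, on a 3 mm thick green cutting mat; its top face is 6 mm above the work surface
- tape_roll: beige roll of masking tape lying flat on the sheet on the other side of the line from the dowel, 76 mm outside diameter, 52 mm bore, 24 mm high, loose. Origin at the centre of its underside. To be left alone
- marker: marker pen, grey with a blue cap, 17 mm in diameter and 134 mm long, lying loose beside the sheet. Origin on its axis at mid-length, x axis along it. To be left alone
- screw_tub: small clear open tub with screws, 100 by 70 mm, 40 mm high, loose beside the sheet. Origin at the centre of its underside. To be left alone

How it is judged:
On the way:
1. the former has rolled half a turn (its side that was on top is underneath), down on the sheet (angle between dowel's own z axis and vertical above 2.5 rad and height (world z) of dowel below 0.03 m), for 0.02 s.
At the end, for the whole second after the job is handed in: both end centres of the dowel are within 7 mm of the bend line seen from above, its centre within 30 mm of the line's middle along the line, and it lies at rest on the sheet, held down by the fingers so that it bears on the sheet with 3.5 to 30 N (its own weight is 1 to 1.6 N) (y of dowel_end_a in the frame of bend_line between -0.007 and 0.007 m and y of dowel_end_b in the frame of bend_line between -0.007 and 0.007 m and x of dowel in the frame of bend_line between -0.03 and 0.03 m and height (world z) of dowel between 0.02 and 0.027 m and linear speed of dowel below 0.01 m/s and contact force between dowel and sheet between 3.5 and 30 N and contact force between the fingers and dowel above 1.5 N); the arm keeps its last pose, push and grip.
It fails at once if the former is lifted or carried: an end more than 10 mm off the sheet (height (world z) of any of dowel_end_a, dowel_end_b above 0.0335 m).
It fails at once if the tape roll, marker pen or screw tub is moved by more than 15 mm (distance of any of tape_roll, marker, screw_tub from where it was at the start of the episode above 0.015 m).
It also fails if it takes over 64 s, if anything falls off the work surface, if the arm or the gripper's body presses on something with over 40 N, if the wrist force passes 120 N, or if a joint passes its speed limit or range.

## Working session

There is one attempt and no reset: what is moved stays moved. The work goes in short steps, Python scripts to look and compute and a tool call to move; the robot and the scene stay as the last step left them, time stands still between calls to the robot, and variables do not carry over. Pictures are saved under pics/ and viewed, at most 10 in all, crops included, and the job is handed in when it is done.

Besides the shell and the picture viewer there is one more tool, called after "Request:" by a JSON object that holds its "api" and its "payload", one argument or row to a line. carry_out: Moves the arm, as the interface text tells. Its arguments: {"type":"object","properties":{"moves":{"type":"array"},"force":{"type":"number"}},"required":["moves"]}

```bash
mkdir -p pics
python3 - <<'E'
from workcell import manip
import cv2,numpy as np
s=manip.state();print(s['time_s'],s['eef_pos'],s['eef_rot'],s['width'],s['wrist_force'])
for n in("top","side"):
    c=manip.capture(n);cv2.imwrite(f"pics/{n}0.png",c["image"][:,:,::-1]);np.savez(f"{n}0.npz",**c)
    print(n,(-c["R"].T@c["t"]).round(3),c["mtx"][0,0])
E
```

```text
0.0 [0.20804111 0.48162735 0.1917916 ] [ 2.02520256e-01  9.79277770e-01 -7.45317597e-04 -1.99159364e-04] 0.08530986058150125 [ 0.45578713 -0.87381392  0.1152761 ]
top [0.476 0.012 0.855] 393.7705048954613
side [0.412 0.699 0.824] 496.16341891055777
```

View pics/top0.png

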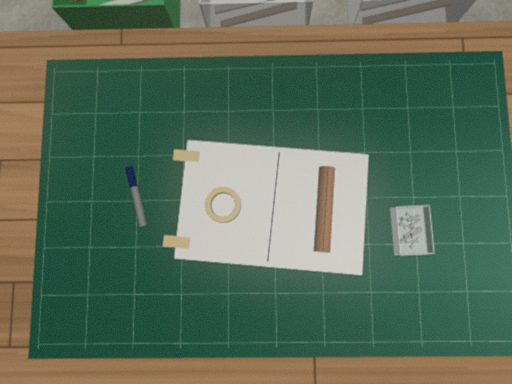

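View pics/side0.png

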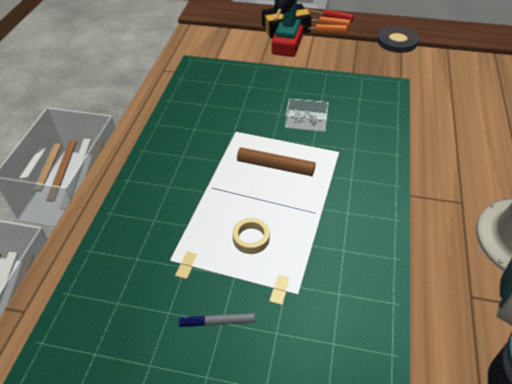

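The top view shows the dowel at about (325,209), the bend line from (279,152) to (268,261), and the tape roll at (222,205) on the far side of the line. The pen (136,197) and tub (412,230) are well clear. The side view shows the same layout, and the arm covers none of it.

```bash
cat > h.py <<'E'
import cv2,numpy as np
def ray(c,px,z):
    px=np.atleast_2d(px).astype(float);R,t=c["R"],c["t"];o=-R.T@t
    d=np.c_[px,np.ones(len(px))]@np.linalg.inv(c["mtx"]).T@R
    return o+d*((z-o[2])/d[:,2])[:,None]
def blob(m,roi=None):
    m=m.astype(np.uint8)
    if roi:
        k=np.zeros_like(m);k[roi[1]:roi[3],roi[0]:roi[2]]=1;m=m*k
    n,l,st,_=cv2.connectedComponentsWithStats(m)
    i=1+np.argmax(st[1:,4]);ys,xs=np.where(l==i);return np.c_[xs,ys]
def axis(P):
    c,(w,h),a=cv2.minAreaRect(P[:,:2].astype(np.float32)*1000)
    b=cv2.boxPoints((c,(w,h),a))/1000
    e=b[1]-b[0];f=b[2]-b[1];L=e if np.hypot(*e)>np.hypot(*f) else f
    return np.array(c)/1000,np.degrees(np.arctan2(L[1],L[0])),w,h
def masks(c,sheet):
    h=cv2.cvtColor(c["image"],cv2.COLOR_RGB2HSV).astype(int)
    brown=(h[...,0]<16)&(h[...,1]>90)&(h[...,2]>40)
    v=c["image"].max(2)
    dark=(v<165)&(h[...,1]<255)
    return brown,dark
def measure(c,roid,roil):
    b,d=masks(c,None)
    D=axis(ray(c,blob(b,roid),0.0235)) ; L=axis(ray(c,blob(d,roil),0.006))
    return D,L
E
python3 - <<'E'
from h import *
for n,rd,rl in(("top",(305,160,345,260),(262,148,288,266)),("side",(230,142,322,180),(205,183,325,217))):
    c=dict(np.load(n+"0.npz"));D,L=measure(c,rd,rl);print(n,D,L)
    if n=="top":
        t=ray(c,[[222,205]],0.03);print("tape",t)
        u=np.array([np.cos(np.radians(L[1])),np.sin(np.radians(L[1]))]);r=D[0]-L[0];print("along,perp",r@u,u[0]*r[1]-u[1]*r[0])
E
```

```text
top (array([ 0.54581976, -0.10843451]), np.float32(-5.182578), 24.725637435913086, 178.1828155517578) (array([0.5553175 , 0.00148389]), np.float32(-6.8101897), 3.0158097743988037, 235.99087524414062)
tape [[0.55453332 0.1095072  0.03      ]]
along,perp 0.0036034551624817795 -0.11026910634369885
side (array([ 0.54852881, -0.10542759]), np.float32(-5.23471), 41.65314865112305, 182.17413330078125) (array([0.42385855, 0.00497097]), np.float32(-83.515), 6.3367109298706055, 34.03977966308594)
```

Request:
{"api": "carry_out", "payload": {
  "moves": [
    {"slide": [-3.6,-2.7,0],"rotation": [0,0,0],"fingers": 0},
    {"slide": [-3.6,-2.7,0],"rotation": [0,0,0],"fingers": 0},
    {"slide": [-3.6,-2.7,0],"rotation": [0,0,0],"fingers": 0},
    {"slide": [-3.6,-2.7,0],"rotation": [0,0,0],"fingers": 0},
    {"slide": [-3.6,-2.7,0],"rotation": [0,0,0],"fingers": 0}
  ],
  "force": 20
}}

```text
time_s: 0.72
eef_pos: [0.3202, 0.2852, 0.1923]
eef_rot: [0.202, 0.979, -0.0, -0.0]
wrist_force: [0.8, 0.7, -1.2]
width: 0.0004
gripper_force: 0.0
```

Run:
```python
from h import *
for n,rd in(("top",(305,155,345,262)),("side",(230,142,322,180))):
    c=dict(np.load(n+"0.npz"));z=c["z_map"];b=z>0
    ys,xs=np.mgrid[rd[1]:rd[3],rd[0]:rd[2]];xs=xs.ravel();ys=ys.ravel();d=z[ys,xs]
    P=(np.linalg.inv(c["mtx"])@np.c_[xs,ys,np.ones(len(xs))].T*d-c["t"][:,None]).T@c["R"]
    print(n,"sheet z",np.median(P[:,2]),"top z",np.percentile(P[:,2],99))
    Q=P[P[:,2]>np.percentile(P[:,2],99)-0.012];print(len(Q),axis(Q),Q.mean(0))
c=dict(np.load("side0.npz"));h=c["image"].max(2)
# line in side view: darkest pixel per column inside the sheet
pts=[]
for x in range(222,308):
    y0=int(188+(x-212)*0.235);col=h[y0-7:y0+9,x].astype(float);w=np.clip(col.max()-20-col,0,None)
    if w.max()>25: pts.append((x,(w*np.arange(y0-7,y0+9)).sum()/w.sum()))
L=ray(c,pts,0.006);print("side line",len(L),np.polyfit(L[:,0]-.55,L[:,1],1),L[:,0].min(),L[:,0].max())
```

```text
top sheet z 0.0073007006177213014 top z 0.04323745878639845
1304 (array([ 0.55090997, -0.06316386]), np.float32(-8.721589), 124.936279296875, 180.0502471923828) [ 0.54169804 -0.10229999  0.05222103]
side sheet z 0.007202935442935166 top z 0.04275775814992261
812 (array([0.44442203, 0.26655716]), np.float32(-74.21953), 173.7947998046875, 850.22412109375) [ 0.54489405 -0.09234134  0.04368471]
side line 86 [-0.1192953   0.00260593] 0.45600581110187877 0.6496966667547696
```

```bash
cat >> h.py <<'E'
def dowel(c,y0=-.2,y1=.06,x0=.43,x1=.67):
    z=c["z_map"];ys,xs=np.where(z>0.1);d=z[ys,xs]
    P=(np.linalg.inv(c["mtx"])@np.c_[xs,ys,np.ones(len(xs))].T*d-c["t"][:,None]).T@c["R"]
    Q=P[(P[:,2]>.034)&(P[:,2]<.05)&(P[:,1]>y0)&(P[:,1]<y1)&(P[:,0]>x0)&(P[:,0]<x1)]
    k=np.polyfit(Q[:,0]-.55,Q[:,1],1)
    for _ in range(3):
        r=np.abs(np.polyval(k,Q[:,0]-.55)-Q[:,1]);Q=Q[r<.018];k=np.polyfit(Q[:,0]-.55,Q[:,1],1)
    return k,np.percentile(Q[:,0],[1,99]),len(Q),np.percentile(Q[:,2],98)
E
python3 - <<'E'
from h import *
for n in("top","side"): print(n,dowel(dict(np.load(n+"0.npz"))))
E
```

```text
top (array([-0.0865874 , -0.10519488]), array([0.45673855, 0.63157294]), 1152, np.float64(0.04316343372638045))
side (array([-0.08736783, -0.10009232]), array([0.45989096, 0.63415625]), 673, np.float64(0.043383083656185886))
```

Request:
{"api": "carry_out", "payload": {
  "moves": [
    {"slide": [-3.6,-2.7,0],"rotation": [0,0,0],"fingers": 0},
    {"slide": [-3.6,-2.7,0],"rotation": [0,0,0],"fingers": 0},
    {"slide": [-3.6,-2.7,0],"rotation": [0,0,0],"fingers": 0},
    {"slide": [-3.6,-2.7,0],"rotation": [0,0,0],"fingers": 0},
    {"slide": [-3.6,-2.7,0],"rotation": [0,0,0],"fingers": 0}
  ]
}}

```text
time_s: 1.35
eef_pos: [0.432, 0.0899, 0.1923]
eef_rot: [0.203, 0.979, 0.0, -0.0]
wrist_force: [-0.8, 1.2, 0.8]
width: -0.0002
gripper_force: 0.0
```

Request:
{"api": "carry_out", "payload": {
  "moves": [
    {"slide": [-4.7,-3.65,0],"rotation": [0,0,0],"fingers": 0},
    {"slide": [-4.7,-3.65,0],"rotation": [0,0,0],"fingers": 0},
    {"slide": [-4.7,-3.65,0],"rotation": [0,0,0],"fingers": 0},
    {"slide": [-4.7,-3.65,0],"rotation": [0,0,0],"fingers": 0},
    {"slide": [0,0,0],"rotation": [0,0,-8.7],"fingers": 0}
  ]
}}

```text
time_s: 1.98
eef_pos: [0.5465, -0.1206, 0.1903]
eef_rot: [0.128, 0.992, 0.0, -0.002]
wrist_force: [-0.2, 0.3, -0.4]
width: -0.0003
gripper_force: 0.0
```

Request:
{"api": "carry_out", "payload": {
  "moves": [
    {"slide": [0,0,0],"rotation": [0,0,-8.7],"fingers": 0},
    {"slide": [0,0,5],"rotation": [0,0,0],"fingers": 0},
    {"slide": [0,0,5],"rotation": [0,0,0],"fingers": 0},
    {"slide": [0,0,3],"rotation": [0,0,0],"fingers": 0},
    {"slide": [0,0,0],"rotation": [0,0,0],"fingers": 0}
  ]
}}

```text
time_s: 2.6
eef_pos: [0.5443, -0.1166, 0.0596]
eef_rot: [0.052, 0.999, 0.001, -0.003]
wrist_force: [-0.9, 0.7, 0.4]
width: -0.0
gripper_force: 0.0
```

Request:
{"api": "carry_out", "payload": {
  "moves": [
    {"slide": [0,0,1.6],"rotation": [0,0,0],"fingers": 0},
    {"slide": [0,0,0.2],"rotation": [0,0,0],"fingers": 0},
    {"slide": [0,0,0.1],"rotation": [0,0,0],"fingers": 0},
    {"slide": [0,0,0],"rotation": [0,0,0],"fingers": 0},
    {"slide": [0,0,0],"rotation": [0,0,0],"fingers": 0}
  ]
}}

```text
time_s: 3.22
eef_pos: [0.5466, -0.1173, 0.0441]
eef_rot: [0.052, 0.999, -0.0, 0.0]
wrist_force: [0.9, 0.1, -0.4]
width: -0.0002
gripper_force: 0.0
```

Request:
{"api": "carry_out", "payload": {
  "moves": [
    {"slide": [0,0,0.1],"rotation": [0,0,0],"fingers": 0},
    {"slide": [0,0,0.1],"rotation": [0,0,0],"fingers": 0},
    {"slide": [0,0,0.1],"rotation": [0,0,0],"fingers": 0},
    {"slide": [0,0,0],"rotation": [0,0,0],"fingers": 0},
    {"slide": [0,0,0],"rotation": [0,0,0],"fingers": 0}
  ]
}}

```text
time_s: 3.85
eef_pos: [0.5463, -0.1172, 0.0406]
eef_rot: [0.052, 0.999, 0.0, 0.0]
wrist_force: [0.5, 1.0, -0.1]
width: -0.0002
gripper_force: 0.0
```

Request:
{"api": "carry_out", "payload": {
  "moves": [
    {"slide": [0,0,0.1],"rotation": [0,0,0],"fingers": 0},
    {"slide": [0,0,0],"rotation": [0,0,0],"fingers": 0},
    {"slide": [0,0,0.1],"rotation": [0,0,0],"fingers": 0},
    {"slide": [0,0,0],"rotation": [0,0,0],"fingers": 0},
    {"slide": [0,0,0],"rotation": [0,0,0],"fingers": 0}
  ]
}}

```text
time_s: 4.47
eef_pos: [0.5463, -0.1172, 0.0386]
eef_rot: [0.052, 0.999, 0.0, 0.0]
wrist_force: [-0.6, 0.7, 0.5]
width: -0.0
gripper_force: 0.0
```

Run:
```python
from workcell import manip
from h import *
c=manip.capture("side");im=c["image"][120:200,210:350,::-1];print(dowel(c))
cv2.imwrite("pics/s1.png",cv2.resize(im,None,fx=5,fy=5,interpolation=cv2.INTER_CUBIC))
```

```text
(array([-0.09270004, -0.1002252 ]), array([0.4590725 , 0.63467469]), 679, np.float64(0.04313015073545333))
```

View pics/s1.png

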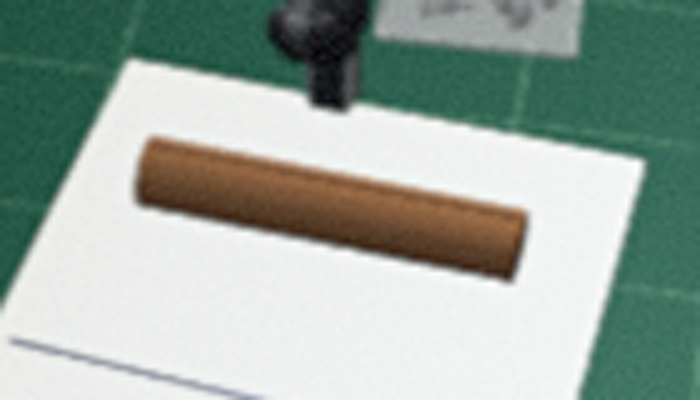

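The fingertips end at about crop (330,105), which is full-image pixel (276,141). That is clearly behind and above the dowel, so I'll compare it with the projected TCP.

Run:
```python
from workcell import manip
from h import *
s=manip.state();print(s['time_s'],s['eef_pos'],s['wrist_force'])
for n in("side","top"):
    c=manip.capture(n);p=c["mtx"]@(c["R"]@s['eef_pos']+c["t"]);print(n,p[:2]/p[2])
    q=c["mtx"]@(c["R"]@np.array([.546,-.1065,.0235])+c["t"]);print("dowel",q[:2]/q[2])
    if n=="side":
        print(ray(c,[[276,141]],.0386),ray(c,[[276,141]],.06),ray(c,[[276,141]],.08))
        z=c["z_map"];print(z[128:144:2,270:284:2].round(3))
cv2.imwrite("pics/t1.png",cv2.resize(c["image"][110:280,230:400,::-1],None,fx=3.5,fy=3.5))
```

```text
4.525 [ 0.54629431 -0.11723235  0.03859818] [-0.89151496  0.80022526  0.0434399 ]
side [276.51020051 152.69417415]
dowel [275.7041835  160.64128805]
[[ 0.55450473 -0.15615255  0.0386    ]] [[ 0.55063381 -0.13284504  0.06      ]] [[ 0.54701612 -0.11106232  0.08      ]]
[[1.004 1.003 1.005 1.022 1.043 1.063 1.251]
 [1.025 1.017 1.016 1.028 1.048 1.069 1.243]
 [1.054 1.056 1.052 1.034 1.051 1.082 1.241]
 [1.234 1.079 1.08  1.076 1.082 1.082 1.234]
 [1.237 1.087 1.083 1.082 1.087 1.092 1.228]
 [1.224 1.088 1.091 1.084 1.093 1.094 1.226]
 [1.217 1.096 1.091 1.09  1.101 1.1   1.217]
 [1.207 1.21  1.207 1.105 1.101 1.216 1.212]]
top [330.62824621 207.24278369]
dowel [324.42667088 208.0702786 ]
```

View pics/t1.png

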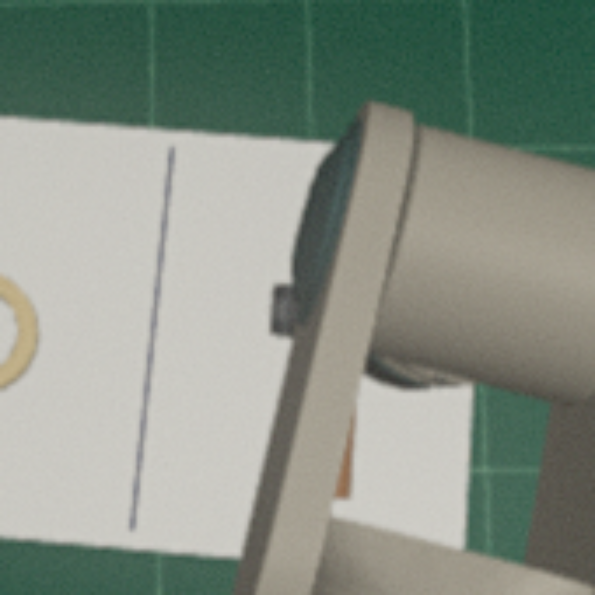

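The top view shows the finger block at crop (283,310), near pixel (311,199). The camera puts the visible tip around z = 0.08, but the state says 0.039. I need to resolve that before pressing.

Run:
```python
from workcell import manip
from h import *
s=manip.state();print(s['joint_pos'],s['width'])
def pts(c,xs,ys):
    d=c["z_map"][ys,xs];return (np.linalg.inv(c["mtx"])@np.c_[xs,ys,np.ones(len(xs))].T*d-c["t"][:,None]).T@c["R"]
for n,r in(("side",(262,120,292,158)),("top",(300,185,322,210))):
    c=manip.capture(n);ys,xs=np.mgrid[r[1]:r[3]:2,r[0]:r[2]:1];xs=xs.ravel();ys=ys.ravel();P=pts(c,xs,ys)
    m=(P[:,2]>.047)&(P[:,2]<.12);print(n)
    for y in sorted(set(ys[m])):
        k=m&(ys==y);print(y,xs[k].min(),xs[k].max(),np.median(P[k],0).round(4))
    if n=="side": print(pts(c,np.full(12,277),np.arange(138,162,2)).round(3))
    if n=="side": cv2.imwrite("pics/s2.png",cv2.resize(c["image"][60:180,200:360,::-1],None,fx=5,fy=5,interpolation=cv2.INTER_CUBIC))
```

```text
[-2.77531173e-01  2.49906962e-01  1.49513324e+00  6.55945174e-05
  1.39645263e+00 -1.74424349e+00] -8.678016406225309e-07
side
126 282 282 [ 0.5362 -0.1219  0.1162]
130 281 281 [ 0.5375 -0.1174  0.1083]
132 279 281 [ 0.5384 -0.1097  0.1086]
134 271 281 [ 0.5462 -0.1049  0.1054]
136 271 281 [ 0.546  -0.1076  0.0978]
138 271 281 [ 0.5455 -0.1076  0.0923]
140 271 280 [ 0.5469 -0.1045  0.0882]
142 276 279 [ 0.5433 -0.1094  0.0792]
[[ 0.543 -0.099  0.1  ]
 [ 0.543 -0.101  0.093]
 [ 0.545 -0.11   0.078]
 [ 0.556 -0.182  0.005]
 [ 0.555 -0.173  0.007]
 [ 0.554 -0.168  0.006]
 [ 0.552 -0.161  0.006]
 [ 0.551 -0.154  0.005]
 [ 0.545 -0.114  0.038]
 [ 0.543 -0.102  0.043]
 [ 0.542 -0.1    0.038]
 [ 0.541 -0.092  0.041]]
top
```

View pics/s2.png

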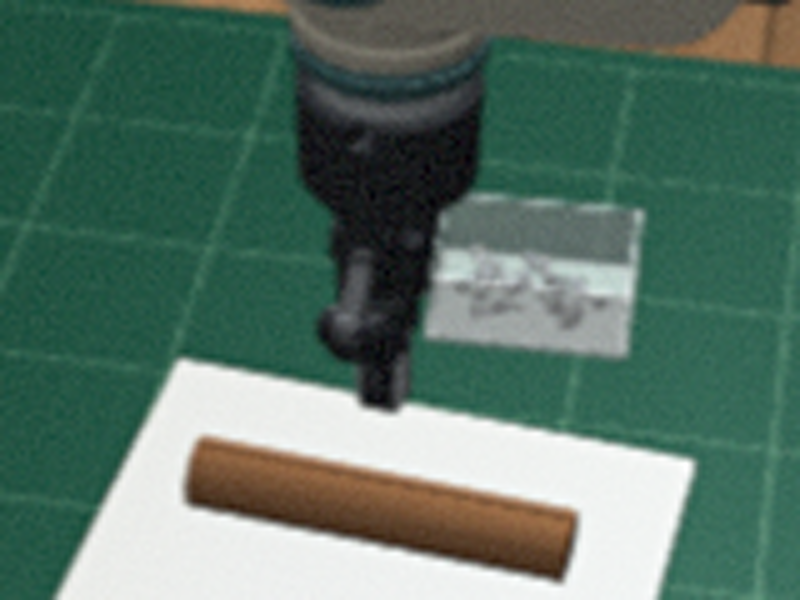

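The side view shows the fingertips at crop (380,405), clearly in the air at z of about 0.078. The x and y agree with the state, so the reported z reads about 4 cm low. I'll go by the camera and the wrist force and lower until I feel contact.

Request:
{"api": "carry_out", "payload": {
  "moves": [
    {"slide": [0,0,1.5],"rotation": [0,0,0],"fingers": 0},
    {"slide": [0,0,1.2],"rotation": [0,0,0],"fingers": 0},
    {"slide": [0,0,0.2],"rotation": [0,0,0],"fingers": 0},
    {"slide": [0,0,0],"rotation": [0,0,0],"fingers": 0},
    {"slide": [0,0,0],"rotation": [0,0,0],"fingers": 0}
  ]
}}

```text
time_s: 5.35
eef_pos: [0.5466, -0.1173, 0.0101]
eef_rot: [0.052, 0.999, -0.0, 0.0]
wrist_force: [0.3, -0.2, 0.6]
width: 0.0001
gripper_force: 0.0
```

```bash
cat > tip.py <<'E'
from workcell import manip
from h import *
s=manip.state();print(s['time_s'],s['eef_pos'].round(4) if hasattr(s['eef_pos'],'round') else s['eef_pos'],np.round(s['wrist_force'],1))
c=manip.capture("side");z=c["z_map"];ys,xs=np.where(z>.1);d=z[ys,xs]
P=(np.linalg.inv(c["mtx"])@np.c_[xs,ys,np.ones(len(xs))].T*d-c["t"][:,None]).T@c["R"]
v=c["image"].max(2)[ys,xs];e=s['eef_pos']
k=(np.abs(P[:,0]-e[0])<.03)&(np.abs(P[:,1]-e[1])<.04)&(P[:,2]<.12)&(P[:,2]>.03)&(v<75)
print("tip",len(P[k]),P[k][np.argsort(P[k][:,2])[:8]].round(4).tolist());print("dowel",dowel(c))
import sys
if len(sys.argv)>1: cv2.imwrite(sys.argv[1],cv2.resize(c["image"][90:230,190:350,::-1],None,fx=4,fy=4,interpolation=cv2.INTER_CUBIC))
E
python3 tip.py
```

```text
5.35 [ 0.5466 -0.1173  0.0101] [ 0.3 -0.2  0.6]
tip 135 [[0.5421, -0.1117, 0.0529], [0.542, -0.1108, 0.0568], [0.5456, -0.1052, 0.0582], [0.5477, -0.1041, 0.0589], [0.5421, -0.1107, 0.06], [0.5509, -0.1089, 0.0601], [0.5503, -0.1056, 0.0601], [0.5547, -0.1047, 0.0602]]
dowel (array([-0.0913409, -0.1002491]), array([0.45862668, 0.63447665]), 675, np.float64(0.04389181813994606))
```

Request:
{"api": "carry_out", "payload": {
  "moves": [
    {"slide": [0,0,0.3],"rotation": [0,0,0],"fingers": 0},
    {"slide": [0,0,0.2],"rotation": [0,0,0],"fingers": 0},
    {"slide": [0,0,0.1],"rotation": [0,0,0],"fingers": 0},
    {"slide": [0,0,0.1],"rotation": [0,0,0],"fingers": 0},
    {"slide": [0,0,0],"rotation": [0,0,0],"fingers": 0}
  ]
}}

```text
time_s: 6.02
eef_pos: [0.5462, -0.1172, 0.0025]
eef_rot: [0.052, 0.999, 0.0, -0.0]
wrist_force: [-1.1, -0.9, -0.3]
width: -0.0002
gripper_force: 0.0
```

Request:
{"api": "carry_out", "payload": {
  "moves": [
    {"slide": [0,0,0.1],"rotation": [0,0,0],"fingers": 0},
    {"slide": [0,0,0],"rotation": [0,0,0],"fingers": 0},
    {"slide": [0,0,0.1],"rotation": [0,0,0],"fingers": 0},
    {"slide": [0,0,0],"rotation": [0,0,0],"fingers": 0},
    {"slide": [0,0,0],"rotation": [0,0,0],"fingers": 0}
  ]
}}

```text
time_s: 6.65
eef_pos: [0.5464, -0.1174, 0.001]
eef_rot: [0.052, 0.999, -0.0, 0.0]
wrist_force: [-2.6, -1.3, 5.1]
width: -0.0001
gripper_force: 2.6
```

```bash
python3 tip.py pics/s3.png
```

```text
6.65 [ 0.5464 -0.1174  0.001 ] [-2.6 -1.3  5.1]
tip 159 [[0.5504, -0.1071, 0.0463], [0.5414, -0.1081, 0.0471], [0.5421, -0.1117, 0.0498], [0.5475, -0.1039, 0.0499], [0.5503, -0.1064, 0.0501], [0.5547, -0.1052, 0.0505], [0.5452, -0.1036, 0.0505], [0.543, -0.1038, 0.0508]]
dowel (array([-0.08988939, -0.10060602]), array([0.4588297 , 0.63469596]), 678, np.float64(0.04366338644249817))
```

View pics/s3.png

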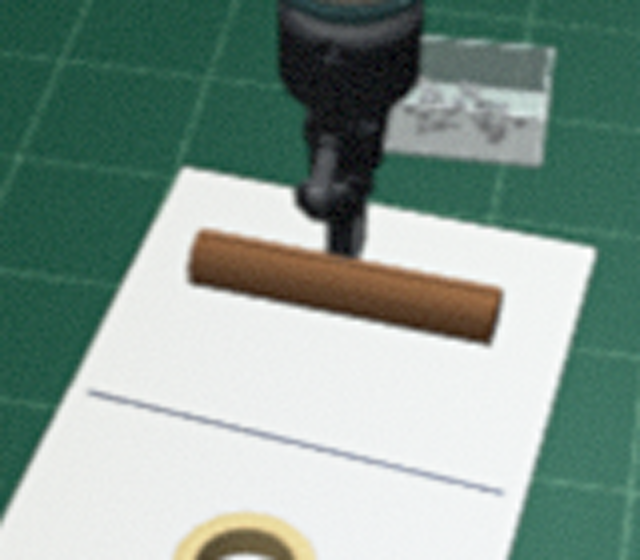

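The fingers are on top of the dowel at crop (345,255), pressing with 5 N. Starting the first rolling stroke.

Request:
{"api": "carry_out", "payload": {
  "moves": [
    {"slide": [0,0.6,0.05],"rotation": [0,0,0],"fingers": 0},
    {"slide": [0,1.0,0],"rotation": [0,0,0],"fingers": 0},
    {"slide": [0,1.0,0],"rotation": [0,0,0],"fingers": 0},
    {"slide": [0,0.9,0],"rotation": [0,0,0],"fingers": 0},
    {"slide": [0,0.5,0],"rotation": [0,0,0],"fingers": 0}
  ]
}}

```text
time_s: 7.32
eef_pos: [0.5508, -0.077, 0.0019]
eef_rot: [0.052, 0.999, 0.0, 0.0]
wrist_force: [-6.5, 0.6, 12.6]
width: -0.0001
gripper_force: 6.4
```

```bash
python3 tip.py
```

```text
7.325 [ 0.5508 -0.077   0.0019] [-6.5  0.6 12.6]
tip 164 [[0.5499, -0.0684, 0.0301], [0.5781, -0.0718, 0.0309], [0.5612, -0.0677, 0.0318], [0.5727, -0.0683, 0.0322], [0.5567, -0.0679, 0.0325], [0.5799, -0.0697, 0.0326], [0.5459, -0.0704, 0.0479], [0.5561, -0.0647, 0.0484]]
dowel (array([-0.09019019, -0.07942419]), array([0.46117623, 0.63696897]), 632, np.float64(0.04506790573989092))
```

Request:
{"api": "carry_out", "payload": {
  "moves": [
    {"slide": [0,0,-0.8],"rotation": [0,0,0],"fingers": 0},
    {"slide": [0,-2.1,0],"rotation": [0,0,0],"fingers": 0},
    {"slide": [0,0,0],"rotation": [0,0,0],"fingers": 0},
    {"slide": [0,0,0.65],"rotation": [0,0,0],"fingers": 0},
    {"slide": [0,0,0.1],"rotation": [0,0,0],"fingers": 0}
  ]
}}

```text
time_s: 8.0
eef_pos: [0.5485, -0.0981, 0.0006]
eef_rot: [0.052, 0.999, -0.0, 0.0]
wrist_force: [-0.7, -0.3, 4.3]
width: -0.0002
gripper_force: 2.5
```

Request:
{"api": "carry_out", "payload": {
  "moves": [
    {"slide": [0,0.5,0],"rotation": [0,0,0],"fingers": 0},
    {"slide": [0,1.0,0],"rotation": [0,0,0],"fingers": 0},
    {"slide": [0,1.0,0],"rotation": [0,0,0],"fingers": 0},
    {"slide": [0,1.0,0],"rotation": [0,0,0],"fingers": 0},
    {"slide": [0,0.6,0],"rotation": [0,0,0],"fingers": 0}
  ]
}}

```text
time_s: 8.62
eef_pos: [0.5526, -0.0566, 0.002]
eef_rot: [0.052, 0.999, 0.0, 0.0]
wrist_force: [-5.5, -0.0, 10.7]
width: 0.0
gripper_force: 5.5
```

```bash
python3 tip.py
```

```text
8.625 [ 0.5526 -0.0566  0.002 ] [-5.5 -0.  10.7]
tip 144 [[0.5501, -0.0449, 0.0473], [0.5485, -0.0482, 0.0474], [0.5587, -0.0433, 0.0504], [0.5564, -0.0432, 0.0509], [0.5569, -0.0458, 0.0513], [0.5542, -0.0432, 0.0514], [0.5484, -0.0474, 0.0514], [0.559, -0.0452, 0.0515]]
dowel (array([-0.08869431, -0.05853399]), array([0.46343857, 0.63887059]), 666, np.float64(0.04351435356686982))
```

Request:
{"api": "carry_out", "payload": {
  "moves": [
    {"slide": [0,0,-0.8],"rotation": [0,0,0],"fingers": 0},
    {"slide": [0,-2.1,0],"rotation": [0,0,0],"fingers": 0},
    {"slide": [0,0,0],"rotation": [0,0,0],"fingers": 0},
    {"slide": [0,0,0.7],"rotation": [0,0,0],"fingers": 0},
    {"slide": [0,0,0.1],"rotation": [0,0,0],"fingers": 0}
  ]
}}

```text
time_s: 9.3
eef_pos: [0.5504, -0.078, 0.0002]
eef_rot: [0.052, 0.999, 0.0, -0.0]
wrist_force: [-0.1, -0.4, 2.5]
width: -0.0
gripper_force: 1.4
```

Request:
{"api": "carry_out", "payload": {
  "moves": [
    {"slide": [0,0.5,0],"rotation": [0,0,0],"fingers": 0},
    {"slide": [0,1.0,0],"rotation": [0,0,0],"fingers": 0},
    {"slide": [0,1.0,0],"rotation": [0,0,0],"fingers": 0},
    {"slide": [0,1.0,0],"rotation": [0,0,0],"fingers": 0},
    {"slide": [0,0.6,0],"rotation": [0,0,0],"fingers": 0}
  ]
}}

```text
time_s: 9.93
eef_pos: [0.5547, -0.0367, 0.0021]
eef_rot: [0.052, 0.999, 0.0, 0.0]
wrist_force: [-5.8, 1.6, 11.0]
width: -0.0
gripper_force: 5.5
```

Request:
{"api": "carry_out", "payload": {
  "moves": [
    {"slide": [0,0,-0.8],"rotation": [0,0,0],"fingers": 0},
    {"slide": [0,-2.1,0],"rotation": [0,0,0],"fingers": 0},
    {"slide": [0,0,0],"rotation": [0,0,0],"fingers": 0},
    {"slide": [0,0,0.7],"rotation": [0,0,0],"fingers": 0},
    {"slide": [0,0,0.1],"rotation": [0,0,0],"fingers": 0}
  ]
}}

```text
time_s: 10.55
eef_pos: [0.5519, -0.0579, -0.0003]
eef_rot: [0.052, 0.999, 0.0, -0.001]
wrist_force: [-0.6, -0.5, 2.3]
width: 0.0003
gripper_force: 0.5
```

Request:
{"api": "carry_out", "payload": {
  "moves": [
    {"slide": [0,0.5,0],"rotation": [0,0,0],"fingers": 0},
    {"slide": [0,1.0,0],"rotation": [0,0,0],"fingers": 0},
    {"slide": [0,1.0,0],"rotation": [0,0,0],"fingers": 0},
    {"slide": [0,1.0,0],"rotation": [0,0,0],"fingers": 0},
    {"slide": [0,0.6,0],"rotation": [0,0,0],"fingers": 0}
  ]
}}

```text
time_s: 11.18
eef_pos: [0.5571, -0.0167, 0.0022]
eef_rot: [0.052, 0.999, 0.0, 0.0]
wrist_force: [-6.2, -0.8, 9.7]
width: -0.0002
gripper_force: 5.0
```

```bash
python3 tip.py
```

```text
11.175 [ 0.5571 -0.0167  0.0022] [-6.2 -0.8  9.7]
tip 155 [[0.5522, -0.0102, 0.045], [0.5534, -0.0053, 0.0468], [0.5537, -0.007, 0.0481], [0.5618, -0.0041, 0.0495], [0.5522, -0.0105, 0.051], [0.5598, -0.0049, 0.0522], [0.564, -0.0041, 0.0522], [0.5535, -0.0059, 0.0524]]
dowel (array([-0.08731656, -0.01540085]), array([0.46808931, 0.64392653]), 721, np.float64(0.044550759338327195))
```

Request:
{"api": "carry_out", "payload": {
  "moves": [
    {"slide": [0,0,-0.8],"rotation": [0,0,0],"fingers": 0},
    {"slide": [0,-1.7,0],"rotation": [0,0,0],"fingers": 0},
    {"slide": [0,0,0],"rotation": [0,0,0],"fingers": 0},
    {"slide": [0,0,0.7],"rotation": [0,0,0],"fingers": 0},
    {"slide": [0,0,0.12],"rotation": [0,0,0],"fingers": 0}
  ]
}}

```text
time_s: 11.85
eef_pos: [0.555, -0.0349, 0.0002]
eef_rot: [0.052, 0.999, -0.0, 0.0]
wrist_force: [-1.8, -2.3, 3.7]
width: -0.0003
gripper_force: 2.6
```

Request:
{"api": "carry_out", "payload": {
  "moves": [
    {"slide": [0,0.5,0],"rotation": [0,0,0],"fingers": 0},
    {"slide": [0,1.0,0],"rotation": [0,0,0],"fingers": 0},
    {"slide": [0,1.0,0],"rotation": [0,0,0],"fingers": 0},
    {"slide": [0,1.0,0],"rotation": [0,0,0],"fingers": 0},
    {"slide": [0,0.7,0],"rotation": [0,0,0],"fingers": 0}
  ]
}}

```text
time_s: 12.48
eef_pos: [0.5593, 0.0079, 0.002]
eef_rot: [0.052, 0.999, 0.0, 0.0]
wrist_force: [-5.9, 0.6, 12.7]
width: 0.0001
gripper_force: 5.8
```

```bash
python3 tip.py pics/s4.png
```

```text
12.475 [0.5593 0.0079 0.002 ] [-5.9  0.6 12.7]
tip 158 [[0.5563, 0.013, 0.0408], [0.5658, 0.0188, 0.0482], [0.556, 0.0143, 0.0486], [0.5553, 0.0174, 0.0489], [0.5594, 0.0186, 0.0494], [0.5675, 0.0206, 0.0498], [0.5586, 0.0222, 0.0503], [0.5565, 0.0222, 0.0508]]
dowel (array([-0.08734893,  0.00661576]), array([0.4706939 , 0.64643581]), 729, np.float64(0.04317299849506722))
```

View pics/s4.png

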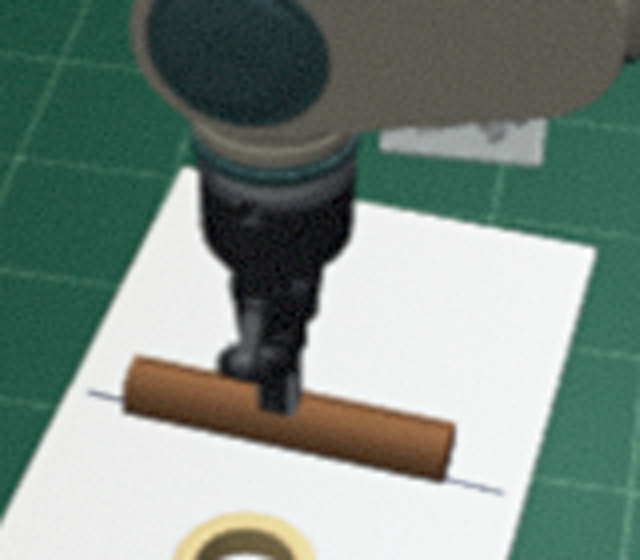

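The dowel now lies nearly on the line. The line runs out at about (125,402) on the left end and (448,480) on the right end, slightly in front of the middle on the right. I'll measure the offset at each end from the silhouette midline.

```bash
cat > ends.py <<'E'
from workcell import manip
from h import *
def run(c,colrange,r0,r1,tr=False):
    im=c["image"].transpose(1,0,2) if tr else c["image"]
    g=im.astype(float);P=[];W=[]
    sat=g[...,0]-g[...,2]          # red minus blue: brown vs white sheet
    for x in colrange:
        s=sat[r0:r1,x];t=s.max()*.45;k=np.where(s>t)[0]
        if s.max()<30 or len(k)<5: continue
        a,b=k[0],k[-1]
        lo=r0+a-(s[a]-t)/(s[a]-s[a-1]) if a else r0
        hi=r0+b+(s[b]-t)/(s[b]-s[b+1]) if b+1<len(s) else r1
        P.append(((lo+hi)/2,x) if tr else (x,(lo+hi)/2));W.append(hi-lo)
    return ray(c,P,.0235),np.array(W)
def line(x): return .0022-.1193*(x-.55)
def rep(n,A,W):
    k=np.abs(W-np.median(W))<1.2;f=np.polyfit(A[k,0]-.55,A[k,1],1);print(n,k.sum(),"w",np.median(W),"fit",f,"x",A[k,0].min(),A[k,0].max(),[round(1000*(np.polyval(f,x-.55)-line(x)),1) for x in(.465,.555,.645)])
E
python3 - <<'E'
from ends import *
c=dict(np.load("side0.npz"));A,W=run(c,range(243,311),135,185);rep("side0",A,W)
c=dict(np.load("top0.npz"));A,W=run(c,range(172,246),298,350,True);rep("top0",A,W)
c=manip.capture("side");s=list(range(224,245))+list(range(268,301))
A,W=run(c,s,172,214);rep("side",A,W)
c=manip.capture("top");b=c["image"].astype(int);cv2.imwrite("pics/t2.png",cv2.resize(c["image"][130:280,200:350,::-1],None,fx=4,fy=4,interpolation=cv2.INTER_CUBIC))
E
```

```text
side0 68 w 13.408205319895814 fit [-0.09280222 -0.10756193] x 0.4658147923961752 0.6250155821737039 [np.float64(-112.0), np.float64(-109.6), np.float64(-107.2)]
top0 74 w 14.701656314699818 fit [-0.09296531 -0.10719643] x 0.46878250011265643 0.6232063321951541 [np.float64(-111.6), np.float64(-109.3), np.float64(-106.9)]
side 53 w 14.087643678160916 fit [-0.09136905  0.00011812] x 0.47515797382302216 0.6436447808820743 [np.float64(-4.5), np.float64(-1.9), np.float64(0.6)]
```

View pics/t2.png

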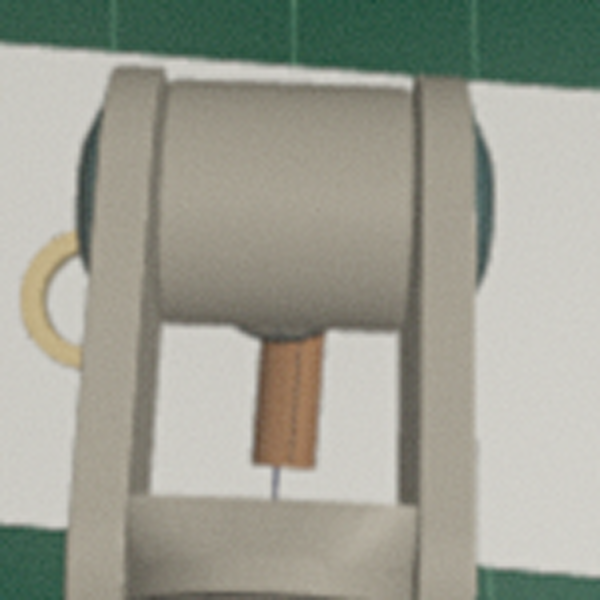

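The top view crop shows the line leaving the near end at (275,480). The dowel there spans 255–315, so the line is a little left of its middle, which agrees with the −4.5 mm measured at that end. The centre needs about +2 mm, so I'll set the tips back over the middle and roll 4 mm of tip travel.

Request:
{"api": "carry_out", "payload": {
  "moves": [
    {"slide": [0,0,-0.8],"rotation": [0,0,0],"fingers": 0},
    {"slide": [0,-1.2,0],"rotation": [0,0,0],"fingers": 0},
    {"slide": [0,0,0],"rotation": [0,0,0],"fingers": 0},
    {"slide": [0,0,0.7],"rotation": [0,0,0],"fingers": 0},
    {"slide": [0,0,0.12],"rotation": [0,0,0],"fingers": 0}
  ]
}}

```text
time_s: 13.25
eef_pos: [0.5585, -0.005, 0.002]
eef_rot: [0.052, 0.999, -0.0, 0.0]
wrist_force: [-9.0, -0.2, 21.0]
width: 0.0002
gripper_force: 10.2
```

Request:
{"api": "carry_out", "payload": {
  "moves": [
    {"slide": [0,0,0],"rotation": [0,0,0],"fingers": 0},
    {"slide": [0,0.2,0],"rotation": [0,0,0],"fingers": 0},
    {"slide": [0,0.2,0],"rotation": [0,0,0],"fingers": 0},
    {"slide": [0,0,0],"rotation": [0,0,0],"fingers": 0},
    {"slide": [0,0,0],"rotation": [0,0,0],"fingers": 0}
  ]
}}

```text
time_s: 13.88
eef_pos: [0.5589, -0.0005, 0.0021]
eef_rot: [0.052, 0.999, 0.0, 0.0]
wrist_force: [-7.5, 0.5, 16.0]
width: -0.0
gripper_force: 8.0
```

```bash
cat > chk.py <<'E'
from ends import *
st=manip.state();print(st['eef_pos'],np.round(st['wrist_force'],1))
c=manip.capture("side");s=list(range(224,245))+list(range(268,301))
A,W=run(c,s,172,214);rep("side",A,W)
E
python3 chk.py
```

```text
[ 5.58882774e-01 -5.35510389e-04  2.07709783e-03] [-7.5  0.5 16. ]
side 53 w 14.442285947426711 fit [-0.09153123  0.00209876] x 0.474932421905396 0.643172045084811 [np.float64(-2.5), np.float64(0.0), np.float64(2.5)]
```

Request:
{"api": "carry_out", "payload": {
  "moves": [
    {"slide": [0,0,-0.05],"rotation": [0,0,0],"fingers": 0},
    {"slide": [0,0,0],"rotation": [0,0,0],"fingers": 0},
    {"slide": [0,0,0],"rotation": [0,0,0],"fingers": 0},
    {"slide": [0,0,0],"rotation": [0,0,0],"fingers": 0},
    {"slide": [0,0,0],"rotation": [0,0,0],"fingers": 0}
  ]
}}

```text
time_s: 14.55
eef_pos: [0.5588, -0.0006, 0.0021]
eef_rot: [0.052, 0.999, 0.0, 0.0]
wrist_force: [-4.7, 0.7, 13.3]
width: 0.0001
gripper_force: 6.5
```

```bash
python3 chk.py
```

```text
[ 0.55883077 -0.00061033  0.00209479] [-4.7  0.7 13.3]
side 53 w 14.360682688958548 fit [-0.09147898  0.00207175] x 0.47493359858522644 0.6431735587394477 [np.float64(-2.5), np.float64(0.0), np.float64(2.5)]
```

```bash
python3 -c "
from workcell import manip
print(manip.hand_in())"
```

```text
the job is handed in; nothing more can be done
None
```

I rolled the former onto the bend line and handed the job in with it held down at about 13 N; both ends measured within about 2.5 mm of the line, but the hand-in returned no verdict.

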